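Screw the lid back on the open spice jar

TASK

One spice jar in the steel rack has been left open: close it with the lid that lies on the counter. Set the lid level on the mouth and, unless it drops onto the thread at once, turn it back (anticlockwise seen from above) until it does; then screw it clockwise until it is fully home, without forcing it, and let go. Do not disturb the bowl, the can or the bottle.

Things in the scene. Friction and masses are not known exactly. Their poses are not given: they have to be found in the camera images.
- lid_center (a point): The lid: a round black plastic screw cap with a ribbed edge, 64 mm in diameter, 22 mm high, about 35 g, top up on the counter left of the rack. This point is on its axis, half-way up, 11 mm above its lower edge; z points up out of its top. Inside, the skirt is 59 mm wide and 19 mm deep; four small lugs stand inwards near its lower edge, 49 mm between opposite tips.
- rack: Low steel rack, 317 x 108 mm, 50 mm high, screwed to the counter; origin under its centre, y along its row. It holds three alike white square jars (100 x 100 mm, 136 mm high) 105 mm apart and so snug that they do not turn or lift. One of them, in any of the three places, is open; the other two wear the same black lids.
- jar_mouth (a point): Mouth of the open jar: its centre, at the height of the rim, 138 mm above the counter; z up. The neck is 46 mm wide outside, 56 mm over its thread, 26 mm long down to the shoulder. Right-hand thread, four starts 90 degrees apart at an unmarked angle, 4.5 mm of fall per rad, 1 mm of play. Fully home, the lid is down on the rim, lid_center 8 mm below this point, against a stop.
- jar: The open jar, origin under it. A level lid rides on the threads (lid_center 1 mm below to 3 mm above the rim) or, if its lugs meet the notches (18 of every 90 degrees), sits 2 to 3.5 mm below the rim. Riding, it jams on ribs if turned clockwise; anticlockwise it climbs 4.5 mm per rad, up to 60 degrees, then drops 6 mm into the notches; 70 to 90 degrees clockwise then bring it home. Over 100 N before that strips it.
- bowl: Bystander: red plastic bowl, 136 mm across, 60 mm high; origin under its centre.
- can: Bystander: green drink can, 66 mm in diameter, 122 mm high; origin under its centre.
- soy: Bystander: amber glass bottle, 60 mm in diameter, 190 mm high; origin under its centre.
There are look-alikes about, which are no part of the job. Of the things like the part that bears lid_center, leave any that is blue or brown; of the rest the larger one is meant.

How it is judged:
By the outcome, as a careful person would: the job done as asked, in the order asked, and still so for the second after the job is handed in, with the robot touching nothing.
It also fails if it takes over 51 s, if anything falls off the work surface, if the arm or the gripper's body presses on something with over 40 N, if the wrist force passes 120 N, or if a joint passes its speed limit or range.

ROBOT

A 6-joint arm with a two-finger parallel gripper is mounted at the origin on the work surface. World frame = base frame: x ahead of the robot, y to its left, z up, the work surface at z = 0. Lengths are in m, angles in rad, forces in N, time in s.
With the tool pointing down it reaches from about 0.4 to 0.825 m from the base axis. Payload 7 kg.
Tool frame: the origin (TCP) lies at the very end of the fingers, on their centre line; the grasp point (between the pads) lies 19 mm behind it; z points along the fingers, y is the direction in which the jaws open and shut (so a half turn about z gives the same grasp; the last joint's range is limited). The gripper opens to 88 mm and grips with 3 to 60 N. Pads are 19 mm wide; open, the fingers measure 130 mm over their backs; the gripper's body (78 mm by 193 mm) begins 47 mm behind the grasp point.
Start: joints at [-0.975, 0.359, 0.012, 0, -1.224, -0.288], TCP at [0.204, -0.643, 0.227] pointing down, gripper open.
Joint ranges: [-3.07, 3.07], [-1.43, 2.12], [-1.02, 1.25], [-3.03, 1.67], [-3.05, -0], [-3.03, 3.03]. Speed limits (rad/s): [2.39, 2.39, 3.01, 3.14, 3.14, 3.14].

INTERFACE

Orientations are given as [roll, pitch, yaw] about the fixed x, y, z axes, in that order (R = Rz(yaw) Ry(pitch) Rx(roll)).
In Python, from station import arm gives the robot as it stands.
- The arm moves only by the shell command python3 -m inch 'ROWS' [FORCE]. ROWS is text: rows parted by semicolons, each of 7 numbers parted by spaces: the closure, from 0 (fully open) to 1 (shut), then the shift along the tool's x, y, z each as a share of 300 mm, from -1 to 1, then the turn, a rotation vector about the tool's x, y, z each as a share of 60 degrees, from -1 to 1. In form: grip tx ty tz rx ry rz; .... A call has 1 to 12 rows; each row is the pose to reach, as a shift and turn from the pose commanded when the call began, along the tool's axes at that moment; what a row does not reach only later rows make up. A row lasts 1/10 s, in which the tool goes at most 50 mm and 8.59 degrees, less where a joint would pass 70% of its speed; a pose out of reach is approached as far as the arm can. A call with a number of a shift or a turn outside -1 to 1 is refused whole. A call with a gripper value outside its range is refused whole. The fingers move at their own pace and stop on an object; FORCE is the grip in N (left out, the last holds). Time passes only in rows, so rows that repeat a pose let the fingers close. It gives the time, the measured TCP pose, the force and the opening at its end, in the units of the state.
- arm.get_state(): the state, without advancing time (a new reading comes with each control period).
- arm.grab_frame(name): name is "scene" or "top"; returns a dict with "img" (400x640x3 uint8, red, green, blue), "range_z" (400x640 float32, m along the optical axis (not along the pixel's ray), 0 where there is no reading), "fx", "fy", "cx", "cy" (pixels), "extrinsics" (4x4, takes a point from world to camera coordinates). Camera axes: x right, y up, looking along -z (the intrinsics and any distortion apply to the point x, -y, -z); pixel columns grow to the right and rows downward; lengths in m; the calibration is good to about 2 mm. A picture is of the moment at which its call begins.
- arm.job_done(): hands the job in, once; it reports no verdict.
The state is a dict: "t": time; "q": joint angles; "qd": joint speeds; "joint_efforts": joint torques, N m; "eef_pos": TCP position; "ee_rot": TCP orientation; "force": force on the tool from outside, world axes, zero at the start; "moment": the same for the moment, N m; "width": finger opening in m.
Only numpy, scipy, OpenCV 4.12 (cv2) and the standard library are available. Lean on these libraries where they do the work, as an engineer would, in place of code of your own. Each camera call takes 0.05 s, during which the arm holds its last target.

## Working session

There is one attempt and no reset: what is moved stays moved. The work goes in short steps, Python scripts to look and compute and a shell command to move; the robot and the scene stay as the last step left them, time stands still between calls to the robot, and variables do not carry over. Pictures are saved under pics/ and viewed, and the job is handed in when it is done.

```bash
mkdir -p pics; ls
cat > h.py <<'E'
import numpy as np, cv2
from station import arm
def save(n,f): cv2.imwrite(f'pics/{n}.png',f['img'][:,:,::-1])
def pts(f):
    h,w=f['range_z'].shape; v,u=np.mgrid[0:h,0:w]; z=f['range_z']
    p=np.stack([(u-f['cx'])/f['fx']*z,-(v-f['cy'])/f['fy']*z,-z],-1)
    E=np.array(f['extrinsics']); return (p-E[:3,3])@E[:3,:3]
def ray(f,u,v,zp):
    E=np.array(f['extrinsics']);R=E[:3,:3];c=-R.T@E[:3,3]
    d=R.T@np.array([(u-f['cx'])/f['fx'],-(v-f['cy'])/f['fy'],-1]); return c+d*(zp-c[2])/d[2]
E
python3 - <<'E'
from h import *
import pickle
F={}
for n in('scene','top'):
    f=arm.grab_frame(n); F[n]=f; save(n+'0',f); print(n,{k:f[k] for k in f if k not in('img','range_z')})
pickle.dump(F,open('f0.pkl','wb'))
print(arm.get_state())
E
```

```text
pics
scene {'fx': 495.0192337478297, 'fy': 495.0192337478297, 'cx': 315.69505493608085, 'cy': 193.84527490441158, 'extrinsics': array([[ 0.42469314,  0.90523605, -0.01354396, -0.22957224],
       [-0.58936804,  0.2877972 ,  0.75486296,  0.23761627],
       [ 0.68722707, -0.31260274,  0.65574269, -1.80684009],
       [ 0.        ,  0.        ,  0.        ,  1.        ]])}
top {'fx': 405.57361509029545, 'fy': 405.57361509029545, 'cx': 323.77635905625885, 'cy': 203.19324196643382, 'extrinsics': array([[ 0.00588369, -0.99933202,  0.03606785, -0.01982602],
       [ 0.98863078,  0.01123244,  0.1499434 , -0.54973612],
       [-0.15024837,  0.03477556,  0.98803648, -1.03211111],
       [ 0.        ,  0.        ,  0.        ,  1.        ]])}
{'t': 0.1, 'q': array([-9.74933632e-01,  3.59322518e-01,  1.11660106e-02, -3.14334263e-04,
       -1.22411124e+00, -2.88118432e-01]), 'qd': array([0.00066103, 0.00081935, 0.00240634, 0.00103631, 0.00125056,
       0.00088089]), 'joint_efforts': array([-2.02739117e-03, -5.84160054e+01,  2.93750542e+01,  7.01547012e+00,
        1.01073092e-02, -7.78830713e-05]), 'eef_pos': array([ 0.20432041, -0.64287639,  0.22571741]), 'ee_rot': array([ 3.14009791e+00, -1.34811654e-04, -2.83395531e+00]), 'force': array([ 0.32107981, -0.51616379,  0.18480867]), 'moment': array([ 0.0069233 ,  0.00575789, -0.0114623 ]), 'width': 0.08776441408599428}
```

View pics/scene0.png

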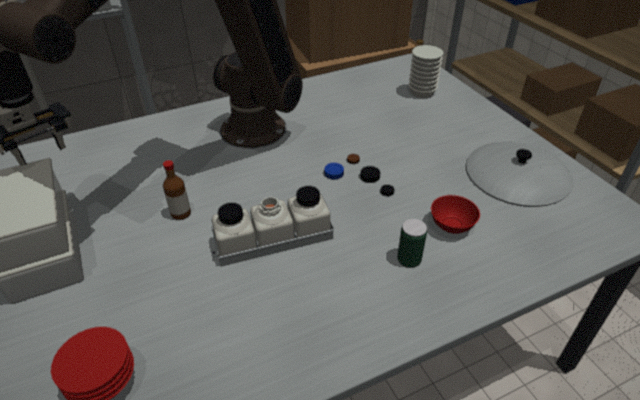

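View pics/top0.png

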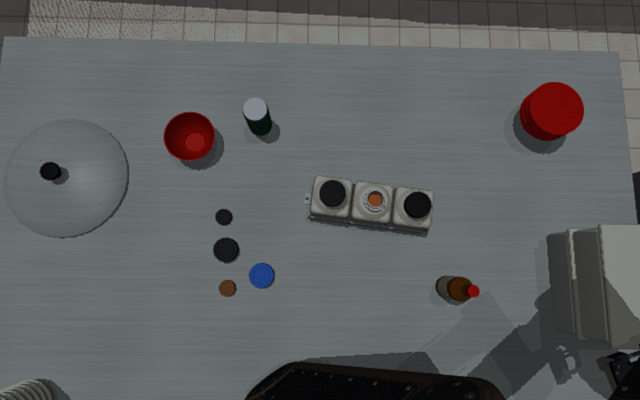

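Scene view: the rack is near (270,225) and its middle jar is open at (269,206). Top view: the open mouth is at (376,200).

Lid candidates in the top view are the small black at (223,217), larger black at (226,250), blue at (261,275) and brown at (227,288). The larger black one fits, since blue and brown are excluded. I'll check this in a crop along with the measurements.

Run:
```python
from h import *
import pickle
F=pickle.load(open('f0.pkl','rb'))
f=F['top']; im=f['img']; P=pts(f)
c=im[190:310,190:290]; c2=im[165:245,295:445]
cv2.imwrite('pics/crops.png',np.vstack([cv2.resize(c,(500,600//2*1),interpolation=3)[:,:,::-1] if 0 else cv2.resize(c,(300,360),interpolation=2)[:,:,::-1].copy() if 0 else cv2.resize(c,(500,300))[:,:,::-1],cv2.resize(c2,(500,267))[:,:,::-1]]))
def blobs(f,mask,zp,box):
    m=np.zeros(mask.shape,np.uint8);x0,y0,x1,y1=box;m[y0:y1,x0:x1]=mask[y0:y1,x0:x1]
    n,l,s,ce=cv2.connectedComponentsWithStats(m)
    P=pts(f)
    for i in range(1,n):
        if s[i,4]>40:
            k=l==i; p=P[k]; ztop=np.median(p[:,2]); cs,_=cv2.findContours(k.astype(np.uint8),0,2)
            e=cv2.fitEllipse(cs[0]); r=ray(f,*e[0],ztop); rp=ray(f,*e[0],zp)
            print('px',e[0],e[1],'area',s[i,4],'z',ztop.round(4),'depthmean',p.mean(0).round(4),'ray',rp.round(4),'dia_mm',np.array(e[1])*np.median(f['range_z'][k])/f['fx']*1000)
for n,boxes in {'top':[((190,200,250,270),.022),((310,165,445,235),.146)],'scene':[((340,160,405,200),.022),((210,180,330,220),.146)]}.items():
    f=F[n]; hsv=cv2.cvtColor(f['img'],cv2.COLOR_RGB2HSV); mask=(hsv[...,2]<60)
    print(n)
    for b,z in boxes: blobs(f,mask,z,b)
f=F['top'];P=pts(f)
print('around mouth z');print((P[188:213:2,362:392:2,2]*1000).round().astype(int))
f=F['scene'];P=pts(f)
print((P[194:218:2,252:288:2,2]*1000).round().astype(int))
```

```text
top
px (223.47645568847656, 216.72589111328125) (15.238682746887207, 16.6943302154541) area 217 z 0.016 depthmean [0.5137 0.2509 0.0201] ray [0.5135 0.2509 0.022 ] dia_mm [40.75868445 44.65208369]
px (225.9906005859375, 249.7881317138672) (24.135963439941406, 25.36347770690918) area 509 z 0.0229 depthmean [0.4258 0.2391 0.03  ] ray [0.4261 0.2407 0.022 ] dia_mm [63.39664632 66.62089249]
px (332.2272644042969, 193.40077209472656) (25.528947830200195, 26.683231353759766) area 568 z 0.1421 depthmean [ 0.5581 -0.0318  0.1461] ray [ 0.558  -0.0316  0.146 ] dia_mm [61.49929794 64.27996977]
px (365.5660705566406, 211.1204071044922) (40.13645935058594, 122.03367614746094) area 1066 z 0.0389 depthmean [ 0.501  -0.1312  0.0474] ray [ 0.516  -0.1115  0.146 ] dia_mm [106.15986261 322.77581288]
px (417.0713195800781, 205.0085906982422) (26.47530174255371, 26.878028869628906) area 592 z 0.1417 depthmean [ 0.5324 -0.2368  0.1438] ray [ 0.5322 -0.2361  0.146 ] dia_mm [64.02473508 64.99864268]
scene
px (369.6353454589844, 174.30186462402344) (16.075559616088867, 19.879682540893555) area 268 z 0.0214 
[... 2183 characters left out ...]
0  129  135
   100  101   95    1]
 [   5    0    2   96  130  139  117  116  115  113  112  112  137  131
   132  108   95    2]
 [  96  101  102  110  129  138  137  114  115  113  116  139  135  125
   125  111  109   90]
 [  98   96  109  111  128  127  132  135  135  134  135  131  133  126
   121  112  110  102]
 [1002  102  109  114  120  124  125  129  133  128  129  132  125  125
   117  108  108  106]
 [  97  103  109  110  114  111  124  126  126  126  124  122  113  115
   111  112  111  106]
 [  98  105  108  111  111  111  111  116  121  120  115  114  109  116
   115  111  104  104]
 [  92  102  106  112  111  113  111  110  113  113  111  118  113  113
   111  108  102   99]]
```

View pics/crops.png

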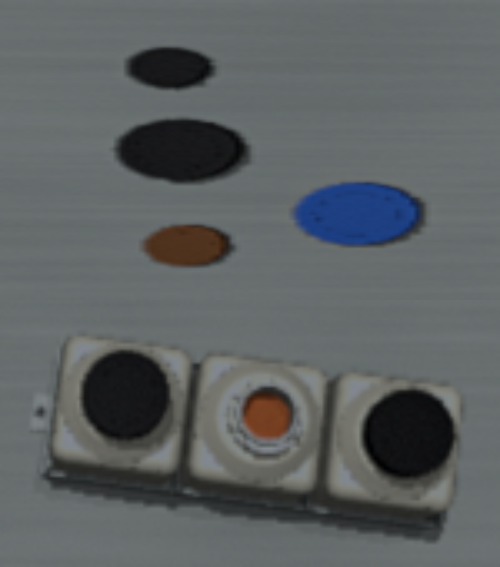

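The crop confirms it: the black lid of about 64 mm at (226,250), with the smaller black at (223,217) measuring about 42 mm. Next I refine using mid-height silhouettes in both views. The open jar's centre should equal the midpoint of the two closed lids.

Run:
```python
from h import *
import pickle
F=pickle.load(open('f0.pkl','rb'))
px={'top':[(225.99,249.79),(332.23,193.40),(417.07,205.01)],'scene':[(369.64,174.30),(307.57,196.26),(230.10,213.58)]}
for n in px:
    r=[ray(F[n],*p,z) for p,z in zip(px[n],(.011,.130,.130))]
    print(n,*[x.round(4) for x in r],'mid',((r[1]+r[2])/2).round(4),'dist',np.linalg.norm(r[1]-r[2]),'yaw',np.arctan2(*(r[1]-r[2])[1::-1]) , np.arctan2((r[1]-r[2])[1],(r[1]-r[2])[0]))
for i in range(3):
    A=[];b=[]
    for n in px:
        f=F[n];a0=ray(f,*px[n][i],0);a1=ray(f,*px[n][i],.3);d=(a1-a0)/np.linalg.norm(a1-a0);M=np.eye(3)-np.outer(d,d);A.append(M);b.append(M@a0)
    x=np.linalg.solve(sum(A),sum(b));print('tri',x.round(4),[np.linalg.norm(M@x-c).round(4) for M,c in zip(A,b)])
# mouth: points above .131
for n,box in {'top':(355,182,396,218),'scene':(250,194,290,220)}.items():
    f=F[n];P=pts(f);x0,y0,x1,y1=box;p=P[y0:y1,x0:x1].reshape(-1,3);k=(p[:,2]>.133)&(p[:,2]<.145);p=p[k]
    A=np.c_[2*p[:,:2],np.ones(len(p))];s=np.linalg.lstsq(A,(p[:,:2]**2).sum(1),rcond=None)[0]
    print(n,len(p),'circle',s[:2],'r',np.sqrt(s[2]+s[0]**2+s[1]**2),'bbox mid',(p.min(0)+p.max(0))/2)
# orange interior centre / lid depth top circle
for n,box in {'top':(205,230,246,270),'scene':(350,160,388,190)}.items():
    f=F[n];P=pts(f);x0,y0,x1,y1=box;p=P[y0:y1,x0:x1].reshape(-1,3);k=(p[:,2]>.014)&(p[:,2]<.03);p=p[k];m=np.median(p,0);p=p[np.linalg.norm(p[:,:2]-m[:2],axis=1)<.036]
    print(n,len(p),'lid bbox mid',(p.min(0)+p.max(0))/2,'mean',p.mean(0))
```

```text
top [0.4265 0.2429 0.011 ] [ 0.5609 -0.0325  0.13  ] [ 0.5346 -0.2404  0.13  ] mid [ 0.5477 -0.1364  0.13  ] dist 0.2096015821161739 yaw 1.4450320224408377 1.4450320224408377
scene [0.4298 0.2424 0.011 ] [ 0.5644 -0.0332  0.13  ] [ 0.5384 -0.2408  0.13  ] mid [ 0.5514 -0.137   0.13  ] dist 0.20922231638719765 yaw 1.4462293068092769 1.4462293068092769
tri [0.4267 0.2438 0.0082] [np.float64(0.0004), np.float64(0.0004)]
tri [ 0.5615 -0.0323  0.1273] [np.float64(0.0003), np.float64(0.0003)]
tri [ 0.5352 -0.2407  0.1272] [np.float64(0.0005), np.float64(0.0005)]
top 92 circle [ 0.54714351 -0.13497768] r 0.021914764246578868 bbox mid [ 0.54645646 -0.13411676  0.1374408 ]
scene 89 circle [ 0.55037164 -0.13692067] r 0.021491811130844824 bbox mid [ 0.54978039 -0.13767096  0.13757399]
top 477 lid bbox mid [0.42597514 0.2432617  0.02138338] mean [0.42653467 0.24369461 0.02311029]
scene 231 lid bbox mid [0.43127141 0.24223079 0.02125791] mean [0.4324741  0.24004777 0.02217501]
```

```bash
cat >> h.py <<'E'
from scipy.spatial.transform import Rotation as Ro
def row(target, yaw, start=None, syaw=None):
    s=arm.get_state()
    p=np.array(s['eef_pos']) if start is None else np.array(start)
    R=Ro.from_euler('xyz',s['ee_rot']) if syaw is None else Ro.from_euler('xyz',[np.pi,0,syaw])
    T=Ro.from_euler('xyz',[np.pi,0,yaw])
    d=R.inv().apply(np.array(target)-p)/.3; r=(R.inv()*T).as_rotvec()/np.radians(60)
    return d.round(4), r.round(4)
E
python3 - <<'E'
from h import *
for w in [(.36,-.38,.30),(.44,-.2,.30)]: print(row(w,-np.pi))
print(row((.45,.05,.25),-np.pi,(.44,-.2,.30),-np.pi))
E
```

```text
(array([-0.7599,  0.6783, -0.2467]), array([ 0.0014, -0.0003,  0.2938]))
(array([-1.1957,  1.1694, -0.246 ]), array([ 0.0014, -0.0003,  0.2938]))
(array([-0.0333,  0.8333,  0.1667]), array([0., 0., 0.]))
```

```bash
python3 -m inch '0 -0.05 0.05 -0.15 0 0 0; 0 -0.15 0.13 -0.25 0 0 0.1; 0 -0.76 0.68 -0.25 0 0 0.294; 0 -0.76 0.68 -0.25 0 0 0.294; 0 -0.76 0.68 -0.25 0 0 0.294; 0 -0.76 0.68 -0.25 0 0 0.294; 0 -0.76 0.68 -0.25 0 0 0.294; 0 -0.76 0.68 -0.25 0 0 0.294; 0 -0.76 0.68 -0.25 0 0 0.294; 0 -0.76 0.68 -0.25 0 0 0.294'
python3 - <<'E'
from h import *
s=arm.get_state();print(s['q'])
print(row((.47,-.12,.30),-np.pi))
E
```

```text
t: 1.1
eef_pos: [0.3597, -0.3801, 0.3014]
ee_rot: [3.142, -0.0, 3.141]
force: [-0.1, 0.3, -0.5]
width: 0.0877
[-4.37618792e-01  6.51288675e-02 -1.96051699e-01  9.86354485e-05
 -1.31003439e+00 -1.13332987e+00]
(array([-0.3676,  0.867 ,  0.0046]), array([ 0.0001, -0.0004, -0.0001]))
```

```bash
python3 -m inch '0 -0.333 0.933 0 0 0 0; 0 -0.333 0.933 0 0 0 0; 0 -0.333 0.933 0 0 0 0; 0 -0.333 0.933 0 0 0 0; 0 -0.333 0.933 0 0 0 0; 0 -0.333 0.933 0 0 0 0; 0 -0.333 0.933 0 0 0 0; 0 -0.333 0.933 0 0 0 0'; python3 -m inch '0 0.107 1 0.4 0 0 0; 0 0.107 1 0.4 0 0 0; 0 0.107 1 0.4 0 0 0; 0 0.107 1 0.4 0 0 0; 0 0.107 1 0.4 0 0 0; 0 0.107 1 0.4 0 0 0; 0 0.107 1 0.4 0 0 0; 0 0.107 1 0.4 0 0 0; 0 0.107 1 0.4 0 0 0'
python3 - <<'E'
from h import *
s=arm.get_state();print(s['q'])
print(row((.428,.2427,.05),-np.pi))
E
```

```text
t: 1.9
eef_pos: [0.4601, -0.1, 0.3012]
ee_rot: [-3.141, -0.001, -3.141]
force: [-0.5, -0.5, 0.3]
width: 0.0874
t: 2.8
eef_pos: [0.4283, 0.1988, 0.1812]
ee_rot: [-3.14, -0.001, 3.14]
force: [0.4, -0.8, 0.1]
width: 0.0877
[ 8.52955772e-01  5.88950528e-02 -4.85652798e-01  1.80427133e-04
 -1.02772257e+00 -2.42536576e+00]
(array([0.0008, 0.147 , 0.4371]), array([-0.0012, -0.0008, -0.0015]))
```

```bash
python3 -m inch '0 0 0.147 0.2 0 0 0; 0 0 0.147 0.4 0 0 0; 0 0 0.147 0.4 0 0 0; 0 0 0.147 0.48 0 0 0; 0 0 0.147 0.54 0 0 0; 0 0 0.147 0.585 0 0 0; 0 0 0.147 0.585 0 0 0; 0 0 0.147 0.585 0 0 0'
python3 - <<'E'
from h import *
for n in('scene','top'): 
    f=arm.grab_frame(n)
    b=(320,130,420,210) if n=='scene' else (180,200,280,300)
    cv2.imwrite(f'pics/g_{n}.png',cv2.resize(f['img'][b[1]:b[3],b[0]:b[2]],None,fx=5,fy=5)[:,:,::-1])
E
```

```text
t: 3.6
eef_pos: [0.4287, 0.2431, 0.0066]
ee_rot: [-3.142, 0.0, 3.14]
force: [0.1, 0.1, 0.4]
width: 0.0878
```

View pics/g_scene.png

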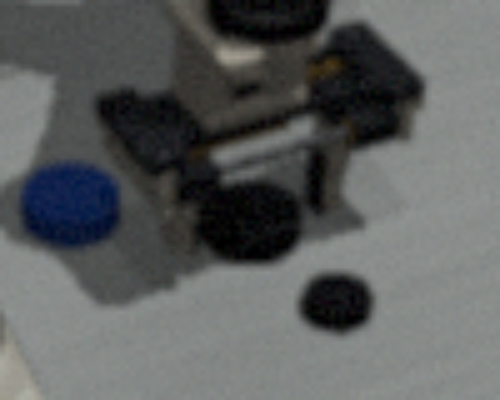

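```bash
python3 -m inch '0 0 0 0.008 0 0 0; 0.5 0 0 0.008 0 0 0; 0.5 0 0 0.008 0 0 0; 0.5 0 0 0.008 0 0 0; 0.5 0 0 0.008 0 0 0; 0.5 0 0 0.008 0 0 0; 0.5 0 0 0.008 0 0 0; 0.5 0 0 0.008 0 0 0' 30; python3 -m inch '0.5 0 0 -0.06 0 0 0; 0.5 0 0 -0.2 0 0 0; 0.5 0 0 -0.34 0 0 0; 0.5 0 0 -0.5 0 0 0; 0.5 0 0 -0.65 0 0 0; 0.5 0 0 -0.8 0 0 0; 0.5 0 0 -0.8 0 0 0'
python3 - <<'E'
from h import *
print(row((.5493,-.1365,.23),-2.3))
E
```

```text
t: 4.5
eef_pos: [0.4278, 0.2443, 0.0038]
ee_rot: [3.141, 0.0, -3.142]
force: [-1.9, -0.1, 2.7]
width: 0.0634
t: 5.2
eef_pos: [0.4302, 0.2462, 0.2502]
ee_rot: [3.134, 0.008, -3.141]
force: [-0.7, 0.6, 0.2]
width: 0.0635
(array([-0.3955, -1.2762,  0.0612]), array([ 0.0033,  0.0101, -0.803 ]))
```

```bash
python3 -m inch '0.5 -0.05 -0.1 0 0 0 0; 0.5 -0.3 -0.9 0 0 0 0; 0.5 -0.3 -0.9 0 0 0 0; 0.5 -0.3 -0.9 0 0 0 0; 0.5 -0.3 -0.9 0 0 0 0; 0.5 -0.3 -0.9 0 0 0 0; 0.5 -0.3 -0.9 0 0 0 0; 0.5 -0.3 -0.9 0 0 0 0; 0.5 -0.3 -0.9 0 0 0 0'; python3 -m inch '0.5 -0.095 -0.376 0 0 0 -0.14; 0.5 -0.095 -0.376 0 0 0 -0.28; 0.5 -0.095 -0.376 0 0 0 -0.42; 0.5 -0.095 -0.376 0 0 0 -0.56; 0.5 -0.095 -0.376 0 0 0 -0.7; 0.5 -0.095 -0.376 0 0 0 -0.8; 0.5 -0.095 -0.376 0 0 0 -0.8; 0.5 -0.095 -0.376 0 0 0 -0.8; 0.5 -0.095 -0.376 0 0 0 -0.8'
python3 - <<'E'
from h import *
s=arm.get_state();print(s['q'])
print(row((.5493,-.1365,.17),-2.3))
for n in('scene','top'):
    f=arm.grab_frame(n); save('c_'+n,f)
E
```

```text
t: 6.1
eef_pos: [0.5175, -0.0254, 0.2434]
ee_rot: [3.141, -0.0, 3.141]
force: [-0.6, 1.0, -0.2]
width: 0.0637
t: 7.0
eef_pos: [0.5463, -0.1377, 0.2438]
ee_rot: [-3.142, 0.0, -2.305]
force: [0.2, -0.5, -0.4]
width: 0.0637
[ 1.00399726e-01  1.64661548e-01 -2.11855513e-01 -6.24270932e-05
 -1.19411969e+00 -8.34967436e-01]
(array([-0.0095, -0.0046,  0.2458]), array([-0.0001,  0.0002, -0.0051]))
```

View pics/c_scene.png

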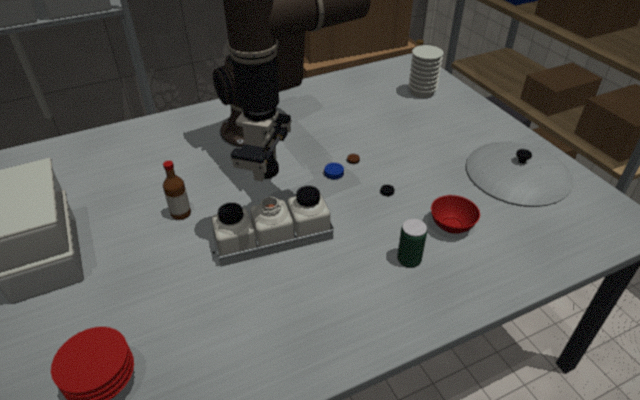

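View pics/c_top.png

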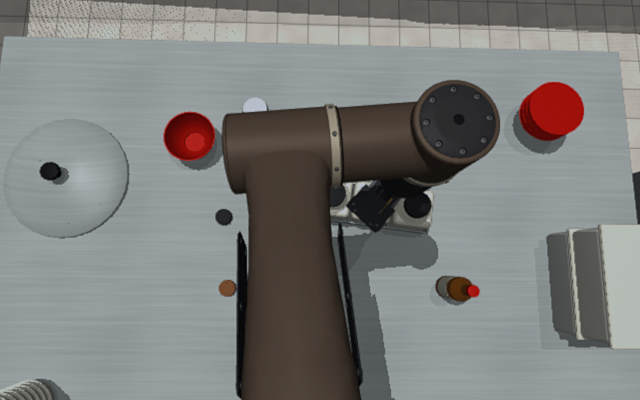

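Run:
```python
from h import *
f=arm.grab_frame('scene'); im=f['img']; g=arm.grab_frame('top')
a=cv2.resize(im[135:225,205:335],None,fx=5,fy=5,interpolation=2)
cv2.imwrite('pics/cc.png',a[:,:,::-1])
cv2.imwrite('pics/ct.png',cv2.resize(g['img'][160:240,310:440],None,fx=5,fy=5,interpolation=2)[:,:,::-1])
P=pts(f);print((P[155:182:2,258:284:2]*1000).round().astype(int)[...,2])
```

```text
[[ 351  351  351  354  331  333  332  324  263    3   -3 1002   -1]
 [ 352  353  349  350  332  335  328  320  258    1    1    3    3]
 [ 354  353  351  344 1002  328  321  263  263    2   -2    0    3]
 [ 347  350  346  341  326  321  315  264  263  264    2    3   -2]
 [ 341  340  342  336  319  320  263  260  260  263    2    0    3]
 [ 334  335  335  329  314  262  263  263  261  263  258   -1   -4]
 [ 324  324  324  326  262  263  263  262  264  260  252    2   -2]
 [ 315  317  319  320  259  261  261  260  261  254  249    3   -1]
 [ 314  310  313  314  261  261  262  260  254  250  243    1   -2]
 [ 272  273  266  257  258  257  255  254  251  244    2    3    1]
 [ 264  266  266  250  253  250  250  248  246   -2    2   -4    1]
 [ 259  260  258  246  245  245  244  241    2   -1    2    0    6]
 [ 249  253  253    2    2   -2    1    0    0    0    0    0   -1]
 [   3   -2    1    2   -1    1   -3    0   -1    3   -1   -1    4]]
```

View pics/cc.png

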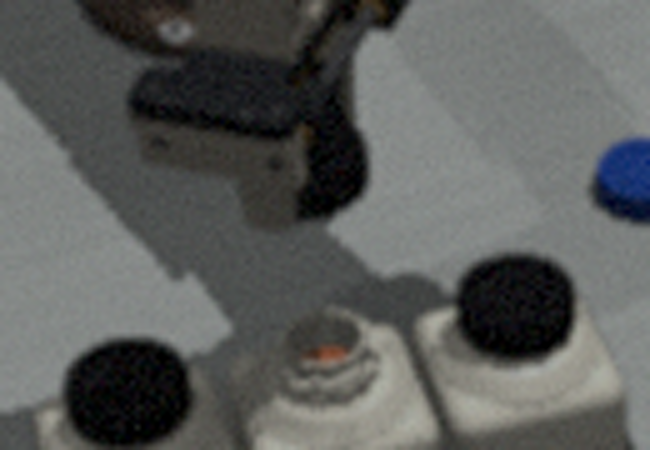

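View pics/ct.png

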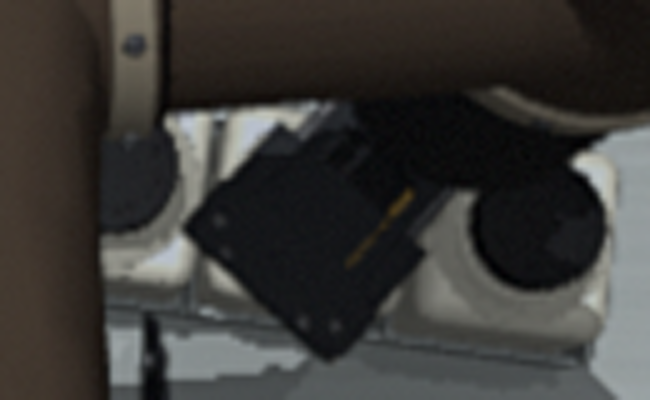

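```bash
python3 -m inch '0.5 0 0 0 0 0 -0.14; 0.5 0 0 0 0 0 -0.28; 0.5 0 0 0 0 0 -0.42; 0.5 0 0 0 0 0 -0.56; 0.5 0 0 0 0 0 -0.7; 0.5 0 0 0 0 0 -0.84; 0.5 0 0 0 0 0 -0.9'; python3 -m inch '0.5 0 0 0 0 0 -0.14; 0.5 0 0 0 0 0 -0.28; 0.5 0 0 0 0 0 -0.42; 0.5 0 0 0 0 0 -0.56; 0.5 0 0 0 0 0 -0.7; 0.5 0 0 0 0 0 -0.84; 0.5 0 0 0 0 0 -0.89; 0.5 0 0 0 0 0 -0.89; 0.5 0 0 0 0 0 -0.89'
python3 - <<'E'
from h import *
import pickle
s=arm.get_state();print(s['q'],s['eef_pos'],s['ee_rot'])
f=arm.grab_frame('scene'); im=f['img']; pickle.dump(f,open('f1.pkl','wb'))
a=cv2.resize(im[135:225,205:335],None,fx=5,fy=5,interpolation=2)
cv2.imwrite('pics/d.png',a[:,:,::-1])
hsv=cv2.cvtColor(im,cv2.COLOR_RGB2HSV);P=pts(f)
m=((hsv[...,2]<60)&(P[...,2]>.232)&(P[...,2]<.270)).astype(np.uint8);m[:,:240]=0;m[:,300:]=0;m[:140]=0;m[200:]=0
n,l,st,c=cv2.connectedComponentsWithStats(m);print(st,c)
k=l==1+np.argmax(st[1:,4]);
for y in range(155,190): print(y,''.join('#' if v else '.' for v in k[y,250:290]))
E
```

```text
t: 7.9
eef_pos: [0.5463, -0.1387, 0.2437]
ee_rot: [-3.142, -0.0, -1.357]
force: [0.2, 0.3, -0.3]
width: 0.0635
t: 8.8
eef_pos: [0.5462, -0.1386, 0.2436]
ee_rot: [3.142, 0.0, -0.432]
force: [-0.7, -0.4, -0.9]
width: 0.0634
[ 9.87197896e-02  1.65081481e-01 -2.11657661e-01 -1.26507120e-05
 -1.19414533e+00  1.04027658e+00] [ 0.54623891 -0.13863349  0.24362405] [ 3.14155820e+00  8.19776121e-05 -4.31804607e-01]
[[     0      0    640    400 255460]
 [   245    157     39     22    540]] [[319.61721992 199.56741173]
 [264.0462963  167.60925926]]
155 ........................................
156 ........................................
157 ..............#####.....................
158 .........#############..................
159 .......#################................
160 ......###################...............
161 .#..#######################.............
162 .##########################.............
163 .###########################.#..........
164 .#############################..#.......
165 ##############################..##......
166 #################################.......
167 ###########
[... 319 characters left out ...]
###########..............
175 ....#####################...............
176 .....##################.................
177 .......###############..................
178 ..........#########.....................
179 ........................................
180 ........................................
181 ........................................
182 ........................................
183 ........................................
184 ........................................
185 ........................................
186 ........................................
187 ........................................
188 ........................................
189 ........................................
```

View pics/d.png

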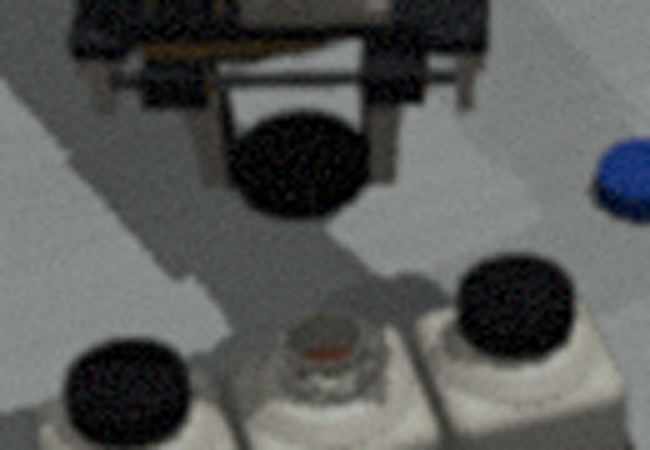

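Run:
```python
from h import *
import pickle
f=pickle.load(open('f1.pkl','rb'));im=f['img'];hsv=cv2.cvtColor(im,cv2.COLOR_RGB2HSV)
for thr in (35,45,60):
    out=[]
    for (x0,y0,x1,y1),z in [((246,152,285,184),.251),((290,182,325,212),.130),((212,198,248,230),.130)]:
        m=np.zeros(hsv.shape[:2],np.uint8);m[y0:y1,x0:x1]=(hsv[y0:y1,x0:x1,2]<thr)
        m=cv2.morphologyEx(m,cv2.MORPH_CLOSE,np.ones((3,3),np.uint8));m=cv2.morphologyEx(m,cv2.MORPH_OPEN,cv2.getStructuringElement(2,(11,11)))
        cs,_=cv2.findContours(m,0,1);c=max(cs,key=cv2.contourArea);e=cv2.fitEllipse(c);b=cv2.boundingRect(c)
        out.append(ray(f,*e[0],z)); print(thr,np.round(e[0],2),np.round(e[1],1),b,out[-1].round(4))
    print('mouth',((out[1]+out[2])/2).round(4),'need',((out[1]+out[2])/2-out[0])[:2].round(4))
```

```text
35 [264.29 167.85] [19.6 28.5] (250, 158, 29, 21) [ 0.5475 -0.1397  0.251 ]
35 [307.59 196.14] [19.1 22.4] (297, 187, 22, 20) [ 0.564 -0.033  0.13 ]
35 [230.06 213.55] [20.1 23.5] (219, 203, 23, 22) [ 0.5383 -0.2409  0.13  ]
mouth [ 0.5511 -0.1369  0.13  ] need [0.0036 0.0028]
45 [264.21 167.76] [19.9 28.5] (250, 158, 29, 21) [ 0.5471 -0.1398  0.251 ]
45 [307.61 196.28] [19.6 22.4] (297, 186, 22, 21) [ 0.5645 -0.0332  0.13  ]
45 [230.18 213.48] [20.6 24. ] (219, 203, 24, 22) [ 0.5381 -0.2405  0.13  ]
mouth [ 0.5513 -0.1369  0.13  ] need [0.0043 0.0029]
60 [264.06 167.47] [20.3 35.5] (246, 157, 37, 23) [ 0.5458 -0.1397  0.251 ]
60 [307.53 196.05] [20.3 23.5] (296, 186, 24, 21) [ 0.5636 -0.033   0.13  ]
60 [230.09 213.54] [21.2 25.1] (218, 203, 25, 22) [ 0.5383 -0.2408  0.13  ]
mouth [ 0.5509 -0.1369  0.13  ] need [0.0051 0.0028]
```

Run:
```python
from h import *
print(row((.5498,-.1355,.155),-.43))
```

```text
(array([ 0.0063, -0.0144,  0.2955]), array([-0.    ,  0.    , -0.0015]))
```

```bash
python3 -m inch '0.5 0.006 -0.014 0 0 0 0; 0.5 0.006 -0.014 0.1 0 0 0; 0.5 0.006 -0.014 0.2 0 0 0; 0.5 0.006 -0.014 0.29 0 0 0; 0.5 0.006 -0.014 0.29 0 0 0; 0.5 0.006 -0.014 0.29 0 0 0'
python3 - <<'E'
from h import *
import pickle
s=arm.get_state();print(s['eef_pos'],s['ee_rot'],s['force'])
f=arm.grab_frame('scene'); im=f['img']; pickle.dump(f,open('f2.pkl','wb'))
cv2.imwrite('pics/e.png',cv2.resize(im[155:235,205:335],None,fx=6,fy=6,interpolation=2)[:,:,::-1])
E
```

```text
t: 9.45
eef_pos: [0.5501, -0.1356, 0.1571]
ee_rot: [3.141, 0.0, -0.429]
force: [0.7, -0.3, 0.3]
width: 0.0634
[ 0.55005814 -0.13558174  0.157124  ] [ 3.14082471e+00  2.15030045e-04 -4.29499197e-01] [ 0.68958291 -0.34599481  0.30759784]
```

View pics/e.png

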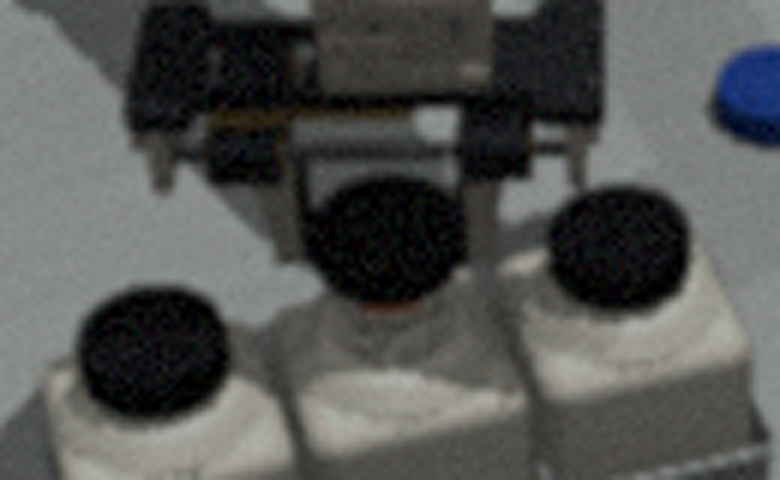

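The lid is centred over the mouth at crop pixel (390,240). Next I lower it gently.

```bash
python3 -m inch '0.5 0 0 0.015 0 0 0; 0.5 0 0 0.03 0 0 0; 0.5 0 0 0.045 0 0 0; 0.5 0 0 0.06 0 0 0; 0.5 0 0 0.066 0 0 0; 0.5 0 0 0.066 0 0 0'; python3 -m inch '0.5 0 0 0.005 0 0 0; 0.5 0 0 0.010 0 0 0; 0.5 0 0 0.010 0 0 0'
```

```text
t: 10.1
eef_pos: [0.5494, -0.1356, 0.1364]
ee_rot: [3.141, 0.001, -0.43]
force: [0.0, -0.7, -0.8]
width: 0.0638
t: 10.4
eef_pos: [0.5496, -0.1355, 0.1337]
ee_rot: [3.142, 0.0, -0.429]
force: [0.2, -0.5, -0.0]
width: 0.0633
```

```bash
python3 -m inch '0.5 0 0 0.003 0 0 0; 0.5 0 0 0.006 0 0 0; 0.5 0 0 0.006 0 0 0'; python3 -m inch '0.5 0 0 0.003 0 0 0; 0.5 0 0 0.006 0 0 0; 0.5 0 0 0.006 0 0 0'
```

```text
t: 10.7
eef_pos: [0.5496, -0.1355, 0.132]
ee_rot: [3.142, 0.0, -0.429]
force: [0.5, -0.8, -0.8]
width: 0.0636
t: 11.0
eef_pos: [0.5497, -0.1355, 0.1302]
ee_rot: [-3.142, -0.0, -0.429]
force: [-1.0, -0.7, 0.8]
width: 0.0637
```

```bash
python3 -m inch '0.5 0 0 0.003 0 0 0; 0.5 0 0 0.005 0 0 0; 0.5 0 0 0.005 0 0 0'; python3 -m inch '0.5 0 0 0.003 0 0 0; 0.5 0 0 0.005 0 0 0; 0.5 0 0 0.005 0 0 0'
```

```text
t: 11.3
eef_pos: [0.5498, -0.1356, 0.1298]
ee_rot: [-3.142, -0.001, -0.429]
force: [-3.6, 1.1, 8.3]
width: 0.0635
t: 11.6
eef_pos: [0.5499, -0.1356, 0.1295]
ee_rot: [-3.142, -0.002, -0.429]
force: [-7.2, 3.8, 18.2]
width: 0.0638
```

```bash
python3 -c "
from h import *
s=arm.get_state();print(s['force'],s['moment'])"; python3 -m inch '0.5 0 0 -0.002 0 0 -0.04; 0.5 0 0 -0.0025 0 0 -0.08; 0.5 0 0 -0.003 0 0 -0.12; 0.5 0 0 -0.0035 0 0 -0.16; 0.5 0 0 -0.0035 0 0 -0.16'; python3 -c "
from h import *
s=arm.get_state();print(s['force'],s['moment'],s['eef_pos'],s['ee_rot'])"
```

```text
[-7.16269782  3.80226607 18.16654865] [ 1.21260985  2.78647143 -0.00426911]
t: 12.1
eef_pos: [0.5507, -0.136, 0.1304]
ee_rot: [3.141, -0.003, -0.26]
force: [-2.4, 0.2, 13.2]
width: 0.0637
[-2.42403335  0.21321111 13.16971618] [-0.1340803   1.31025085  0.09793997] [ 0.55065961 -0.13600232  0.13039869] [ 3.14126843e+00 -2.85555810e-03 -2.59640353e-01]
```

It climbs with the turn, so the lid is riding on the threads. Keep turning it back.

```bash
python3 -m inch '0.5 0 0 -0.0005 0 0 -0.04; 0.5 0 0 -0.001 0 0 -0.08; 0.5 0 0 -0.0018 0 0 -0.12; 0.5 0 0 -0.0025 0 0 -0.16; 0.5 0 0 -0.0025 0 0 -0.16'; python3 -c "
from h import *
s=arm.get_state();print(s['force'],s['moment'],s['eef_pos'],s['ee_rot'])"
```

```text
t: 12.6
eef_pos: [0.5508, -0.136, 0.1312]
ee_rot: [3.141, -0.003, -0.092]
force: [-1.8, -1.0, 12.5]
width: 0.0636
[-1.80836176 -0.95062233 12.49302059] [-2.09737273e-01  1.02821735e+00 -7.92224598e-04] [ 0.55081923 -0.13599995  0.13117161] [ 3.14080788e+00 -3.05473757e-03 -9.20609045e-02]
```

```bash
python3 -m inch '0.5 0 0 -0.0005 0 0 -0.04; 0.5 0 0 -0.001 0 0 -0.08; 0.5 0 0 -0.0018 0 0 -0.12; 0.5 0 0 -0.0025 0 0 -0.16; 0.5 0 0 -0.0025 0 0 -0.16'; python3 -c "
from h import *
s=arm.get_state();print(s['force'],s['moment'],s['eef_pos'],s['ee_rot'])"
```

```text
t: 13.1
eef_pos: [0.5509, -0.136, 0.1319]
ee_rot: [3.14, -0.003, 0.075]
force: [-3.5, -0.9, 11.8]
width: 0.0634
[-3.45341245 -0.93104931 11.80858062] [-0.17790011  0.98861776  0.0598761 ] [ 0.55088805 -0.13597882  0.1319311 ] [ 3.14035462e+00 -3.02559420e-03  7.54626928e-02]
```

```bash
python3 -m inch '0.5 0 0 -0.0005 0 0 -0.04; 0.5 0 0 -0.001 0 0 -0.08; 0.5 0 0 -0.0018 0 0 -0.12; 0.5 0 0 -0.0025 0 0 -0.16; 0.5 0 0 -0.0025 0 0 -0.16'; python3 -c "
from h import *
s=arm.get_state();print(s['force'],s['moment'],s['eef_pos'],s['ee_rot'])"
```

```text
t: 13.6
eef_pos: [0.5509, -0.136, 0.1327]
ee_rot: [3.14, -0.003, 0.243]
force: [-2.6, 0.5, 12.4]
width: 0.0636
[-2.6292657   0.50006736 12.39933423] [-0.16057869  0.99395549  0.06418632] [ 0.55092192 -0.13595674  0.13269907] [ 3.13986159e+00 -2.83825926e-03  2.43074586e-01]
```

```bash
python3 -m inch '0.5 0 0 -0.0005 0 0 -0.04; 0.5 0 0 -0.001 0 0 -0.08; 0.5 0 0 -0.0018 0 0 -0.12; 0.5 0 0 -0.0025 0 0 -0.16; 0.5 0 0 -0.0025 0 0 -0.16'; python3 -c "
from h import *
s=arm.get_state();print(s['force'],s['moment'],s['eef_pos'],s['ee_rot'])"
```

```text
t: 14.1
eef_pos: [0.5513, -0.1357, 0.1332]
ee_rot: [3.139, -0.003, 0.411]
force: [0.6, 1.0, 9.8]
width: 0.0638
[0.58402822 1.03930774 9.83566063] [0.13268879 0.36878522 0.16731668] [ 0.55128592 -0.13570239  0.1332497 ] [ 3.13948837 -0.00322093  0.41068293]
```

```bash
python3 -m inch '0.5 0 0 -0.0005 0 0 -0.04; 0.5 0 0 -0.001 0 0 -0.08; 0.5 0 0 -0.001 0 0 -0.08'; python3 -c "
from h import *
s=arm.get_state();print(s['force'],s['moment'],s['eef_pos'],s['ee_rot'])"
```

```text
t: 14.4
eef_pos: [0.5502, -0.1357, 0.1324]
ee_rot: [3.141, -0.001, 0.493]
force: [0.2, -1.2, 5.2]
width: 0.0636
[ 0.21389981 -1.19499508  5.15019563] [-0.61366285  0.34286682  0.11486745] [ 0.55022793 -0.13568544  0.13236807] [ 3.14057694e+00 -9.78419652e-04  4.93221458e-01]
```

```bash
python3 -m inch '0.5 0 0 -0.0005 0 0 -0.04; 0.5 0 0 -0.001 0 0 -0.08; 0.5 0 0 -0.001 0 0 -0.08'; python3 -c "
from h import *
s=arm.get_state();print(s['force'],s['moment'],s['eef_pos'],s['ee_rot'],s['q'][5])"
```

```text
t: 14.7
eef_pos: [0.5493, -0.1355, 0.1315]
ee_rot: [-3.141, 0.001, 0.575]
force: [0.8, -0.1, -0.0]
width: 0.064
[ 0.80352959 -0.07409793 -0.03831994] [-0.10948629  0.0744412  -0.03318733] [ 0.54925268 -0.1355288   0.13152282] [-3.14105140e+00  6.38298149e-04  5.75149407e-01] 2.0422499765503104
```

The contact force fell to zero at 57° of back-turn, so the lugs are over the notches. Lower straight in.

```bash
python3 -m inch '0.5 0 0 0.003 0 0 -0.02; 0.5 0 0 0.006 0 0 -0.02; 0.5 0 0 0.006 0 0 -0.02'; python3 -m inch '0.5 0 0 0.003 0 0 0; 0.5 0 0 0.005 0 0 0; 0.5 0 0 0.005 0 0 0'; python3 -c "
from h import *
s=arm.get_state();print(s['force'],s['moment'],s['eef_pos'],s['ee_rot'],s['q'][5])"
```

```text
t: 15.0
eef_pos: [0.5495, -0.1355, 0.1298]
ee_rot: [-3.141, 0.0, 0.596]
force: [-0.0, 0.3, -0.1]
width: 0.0637
t: 15.3
eef_pos: [0.5495, -0.1355, 0.1285]
ee_rot: [-3.141, 0.0, 0.597]
force: [0.7, -0.4, -0.1]
width: 0.0638
[ 0.69349241 -0.3899847  -0.07423626] [-0.13644555  0.11174963 -0.02960432] [ 0.5495488  -0.13551395  0.12847336] [-3.14143325e+00  1.89606794e-04  5.96573653e-01] 2.063502750854352
```

```bash
python3 -m inch '0.5 0 0 0.003 0 0 0; 0.5 0 0 0.003 0 0 0'; python3 -m inch '0.5 0 0 0.002 0 0 0; 0.5 0 0 0.003 0 0 0; 0.5 0 0 0.003 0 0 0'; python3 -c "
from h import *
s=arm.get_state();print(s['force'],s['moment'],s['eef_pos'],s['ee_rot'],s['q'][5])"
```

```text
t: 15.5
eef_pos: [0.5497, -0.1355, 0.1277]
ee_rot: [3.141, -0.0, 0.597]
force: [-0.1, 0.3, -0.8]
width: 0.0636
t: 15.8
eef_pos: [0.5498, -0.1356, 0.1274]
ee_rot: [3.141, -0.0, 0.597]
force: [-1.8, 0.3, 4.3]
width: 0.064
[-1.79815554  0.26313735  4.29848775] [0.17267361 0.74290169 0.01076071] [ 0.54982522 -0.13555512  0.1274384 ] [ 3.14111863e+00 -3.67452764e-04  5.97046276e-01] 2.0636817683140913
```

```bash
python3 -m inch '0.5 0 0 0.0005 0 0 0.04; 0.5 0 0 0.001 0 0 0.08; 0.5 0 0 0.001 0 0 0.12; 0.5 0 0 0.001 0 0 0.16; 0.5 0 0 0.001 0 0 0.16'; python3 -c "
from h import *
s=arm.get_state();print(s['force'],s['moment'],s['eef_pos'],s['ee_rot'])"
```

```text
t: 16.3
eef_pos: [0.5501, -0.1355, 0.1268]
ee_rot: [3.141, -0.001, 0.429]
force: [0.1, 0.1, 2.3]
width: 0.0638
[0.06227105 0.08872005 2.33775536] [-0.1318029  -0.05178956 -0.02615631] [ 0.55006172 -0.13553533  0.12679859] [ 3.14114934e+00 -7.33464463e-04  4.28775524e-01]
```

```bash
python3 -m inch '0.5 0 0 0.0005 0 0 0.04; 0.5 0 0 0.001 0 0 0.08; 0.5 0 0 0.0018 0 0 0.12; 0.5 0 0 0.0025 0 0 0.16; 0.5 0 0 0.0025 0 0 0.16'; python3 -c "
from h import *
s=arm.get_state();print(s['force'],s['moment'],s['eef_pos'],s['ee_rot'])"
```

```text
t: 16.8
eef_pos: [0.55, -0.1356, 0.1261]
ee_rot: [3.141, -0.001, 0.262]
force: [0.1, 0.2, 2.0]
width: 0.0633
[0.13770989 0.16646642 1.96541552] [-0.12663507 -0.01065224 -0.02378623] [ 0.55004773 -0.13555605  0.12607123] [ 3.14127681e+00 -7.40093686e-04  2.62295793e-01]
```

Threading well at about 2 N. Continue.

```bash
python3 -m inch '0.5 0 0 0.0007 0 0 0.04; 0.5 0 0 0.0014 0 0 0.08; 0.5 0 0 0.002 0 0 0.12; 0.5 0 0 0.0026 0 0 0.16; 0.5 0 0 0.0026 0 0 0.16'; python3 -c "
from h import *
s=arm.get_state();print(s['force'],s['moment'],s['eef_pos'],s['ee_rot'])"
```

```text
t: 17.3
eef_pos: [0.55, -0.1355, 0.1253]
ee_rot: [3.141, -0.001, 0.096]
force: [0.5, -1.0, 3.8]
width: 0.0635
[ 0.53550595 -0.98716913  3.75233232] [-0.12529161 -0.0888818  -0.07064474] [ 0.55003175 -0.13554456  0.12530469] [ 3.14141711e+00 -8.11486457e-04  9.55095400e-02]
```

```bash
python3 -m inch '0.5 0 0 0.0007 0 0 0.04; 0.5 0 0 0.0014 0 0 0.08; 0.5 0 0 0.002 0 0 0.12; 0.5 0 0 0.0026 0 0 0.16; 0.5 0 0 0.0026 0 0 0.16'; python3 -c "
from h import *
s=arm.get_state();print(s['force'],s['moment'],s['eef_pos'],s['ee_rot'])"
```

```text
t: 17.8
eef_pos: [0.55, -0.1356, 0.1245]
ee_rot: [3.142, -0.001, -0.072]
force: [0.3, 0.2, 3.8]
width: 0.0633
[0.31387686 0.16979065 3.7791586 ] [-0.10917162 -0.01911083 -0.15360348] [ 0.54998256 -0.13555459  0.12450976] [ 3.14152964e+00 -7.25064699e-04 -7.16331468e-02]
```

```bash
python3 -m inch '0.5 0 0 0.0007 0 0 0.04; 0.5 0 0 0.0014 0 0 0.08; 0.5 0 0 0.002 0 0 0.12; 0.5 0 0 0.0026 0 0 0.16; 0.5 0 0 0.0026 0 0 0.16'; python3 -c "
from h import *
s=arm.get_state();print(s['force'],s['moment'],s['eef_pos'],s['ee_rot'])"
```

```text
t: 18.3
eef_pos: [0.55, -0.1355, 0.1237]
ee_rot: [-3.142, -0.001, -0.239]
force: [0.4, -0.5, 4.2]
width: 0.0635
[ 0.42048213 -0.47741521  4.22301743] [-0.1086965  -0.03814271 -0.11695189] [ 0.54997355 -0.13553941  0.12372298] [-3.14152625e+00 -6.80847390e-04 -2.38955599e-01]
```

```bash
python3 -m inch '0.5 0 0 0.0007 0 0 0.04; 0.5 0 0 0.0014 0 0 0.08; 0.5 0 0 0.002 0 0 0.12; 0.5 0 0 0.0026 0 0 0.16; 0.5 0 0 0.0026 0 0 0.16'; python3 -c "
from h import *
s=arm.get_state();print(s['force'],s['moment'],s['eef_pos'],s['ee_rot'])"
```

```text
t: 18.8
eef_pos: [0.5499, -0.1355, 0.1229]
ee_rot: [-3.141, -0.001, -0.406]
force: [0.4, 1.2, 5.1]
width: 0.0635
[0.41611627 1.234611   5.14889252] [-0.04956353 -0.07432073 -0.07741598] [ 0.54994418 -0.13554769  0.12294972] [-3.14140464e+00 -6.28328843e-04 -4.06365868e-01]
```

```bash
python3 -m inch '0.5 0 0 0.0007 0 0 0.04; 0.5 0 0 0.0014 0 0 0.08; 0.5 0 0 0.0014 0 0 0.08'; python3 -c "
from h import *
s=arm.get_state();print(s['force'],s['moment'],s['eef_pos'],s['ee_rot'])"
```

```text
t: 19.1
eef_pos: [0.5501, -0.1356, 0.1228]
ee_rot: [-3.141, -0.001, -0.49]
force: [0.9, -0.1, 7.1]
width: 0.0635
[ 0.93978129 -0.13217137  7.09553855] [ 0.02249023  0.10095476 -0.05639384] [ 0.55006464 -0.13563003  0.1227697 ] [-3.14136222e+00 -9.14945914e-04 -4.90035187e-01]
```

```bash
python3 -m inch '0.5 0 0 0.0005 0 0 0.04; 0.5 0 0 0.001 0 0 0.08; 0.5 0 0 0.001 0 0 0.08'; python3 -c "
from h import *
s=arm.get_state();print(s['force'],s['moment'],s['eef_pos'],s['ee_rot'])"
```

```text
t: 19.4
eef_pos: [0.5502, -0.1357, 0.1228]
ee_rot: [-3.141, -0.001, -0.574]
force: [0.1, -0.2, 8.2]
width: 0.0634
[ 0.13863534 -0.20343686  8.16999389] [ 0.01554077  0.24820441 -0.13456448] [ 0.55022494 -0.13571422  0.12275406] [-3.14127774e+00 -1.29415555e-03 -5.73617813e-01]
```

```bash
python3 -m inch '0.5 0 0 0 0 0 0.04; 0.5 0 0 0 0 0 0.08; 0.5 0 0 0 0 0 0.08'; python3 -c "
from h import *
s=arm.get_state();print(s['force'],s['moment'],s['eef_pos'],s['ee_rot'])"
```

```text
t: 19.7
eef_pos: [0.5502, -0.1357, 0.1228]
ee_rot: [-3.141, -0.001, -0.657]
force: [0.0, 0.9, 8.1]
width: 0.0639
[0.02934399 0.85439818 8.06616858] [-0.09375712  0.22430473 -0.05829083] [ 0.55023308 -0.1357361   0.12276443] [-3.14113715e+00 -1.32865501e-03 -6.57399570e-01]
```

```bash
python3 -m inch '0.5 0 0 0 0 0 0.04; 0.5 0 0 0 0 0 0.08; 0.5 0 0 0 0 0 0.08'; python3 -c "
from h import *
s=arm.get_state();print(s['force'],s['moment'],s['eef_pos'],s['ee_rot'])"
```

```text
t: 20.0
eef_pos: [0.5502, -0.1358, 0.1227]
ee_rot: [-3.141, -0.001, -0.741]
force: [-1.4, -0.0, 8.1]
width: 0.0634
[-1.42298001 -0.02706408  8.1348194 ] [-0.19351132  0.17671906 -0.14635016] [ 0.55021602 -0.13579433  0.1227451 ] [-3.14113654e+00 -1.28728263e-03 -7.41185502e-01]
```

```bash
python3 -m inch '0.5 0 0 0 0 0 0.04; 0.5 0 0 0 0 0 0.08; 0.5 0 0 0 0 0 0.08'; python3 -c "
from h import *
s=arm.get_state();print(s['force'],s['moment'],s['eef_pos'],s['ee_rot'])"
```

```text
t: 20.3
eef_pos: [0.5501, -0.1361, 0.1227]
ee_rot: [3.142, -0.001, -0.824]
force: [-0.7, -2.6, 7.9]
width: 0.0638
[-0.72162436 -2.5752185   7.93559219] [-0.75196889  0.28295293  0.06468072] [ 0.55010337 -0.13608831  0.12274606] [ 3.14156009e+00 -1.41776344e-03 -8.24331100e-01]
```

```bash
python3 -m inch '0.5 0 0 0 0 0 0.03; 0.5 0 0 0 0 0 0.06; 0.5 0 0 0 0 0 0.06'; python3 -c "
from h import *
s=arm.get_state();print(s['force'],s['moment'],s['eef_pos'],s['ee_rot'])"
```

```text
t: 20.6
eef_pos: [0.5499, -0.1364, 0.1227]
ee_rot: [3.141, -0.002, -0.885]
force: [-1.5, -3.7, 7.2]
width: 0.0638
[-1.47932763 -3.71468645  7.15803403] [-1.28425959  0.31900949  1.21937392] [ 0.54994589 -0.13636252  0.12268212] [ 3.14072559e+00 -1.67418497e-03 -8.84802145e-01]
```

```bash
python3 -m inch '0.5 0 0 0 0 0 0.03; 0.5 0 0 0 0 0 0.06; 0.5 0 0 0 0 0 0.06'; python3 -c "
from h import *
s=arm.get_state();print(s['force'],s['moment'],s['eef_pos'],s['ee_rot'])
f=arm.grab_frame('scene')
cv2.imwrite('pics/i.png',cv2.resize(f['img'][155:235,205:335],None,fx=6,fy=6,interpolation=2)[:,:,::-1])"
```

```text
t: 20.9
eef_pos: [0.5499, -0.1363, 0.1226]
ee_rot: [3.141, -0.002, -0.948]
force: [-0.7, -3.1, 6.8]
width: 0.0637
[-0.6960127  -3.10229763  6.7898418 ] [-1.27886105  0.22625825  1.31622132] [ 0.54986564 -0.13630572  0.12258342] [ 3.14072348e+00 -1.56119044e-03 -9.47614432e-01]
```

View pics/i.png

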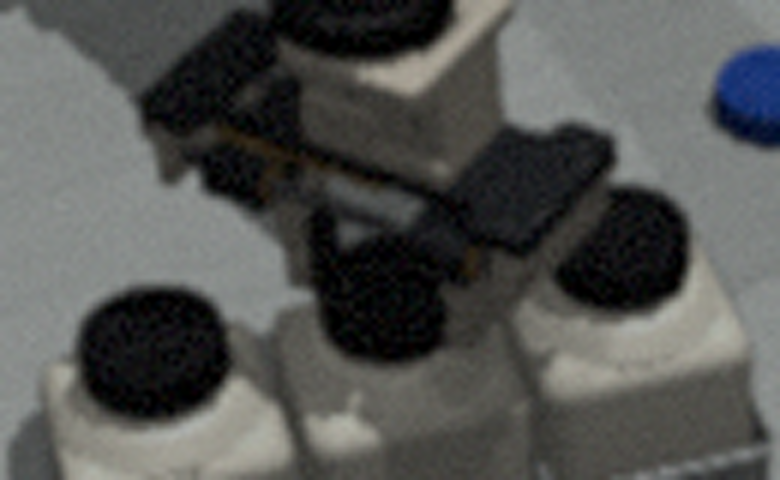

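The moment rose to 1.3 N m at about 85° and then levelled off. TCP height 0.1227 puts lid_center at about 0.130, so the lid is against its stop on the rim. Release and lift.

```bash
python3 -m inch '0.5 0 0 0 0 0 -0.02; 0 0 0 0 0 0 -0.02; 0 0 0 0 0 0 -0.02; 0 0 0 0 0 0 -0.02; 0 0 0 0 0 0 -0.02; 0 0 0 0 0 0 -0.02; 0 0 0 0 0 0 -0.02'; python3 -m inch '0 0 0 -0.03 0 0 0; 0 0 0 -0.1 0 0 0; 0 0 0 -0.25 0 0 0; 0 0 0 -0.4 0 0 0; 0 0 0 -0.5 0 0 0; 0 0 0 -0.5 0 0 0'; python3 -c "
from h import *
s=arm.get_state();print(s['force'],s['moment'],s['eef_pos'],s['ee_rot'])
print(row((.40,-.30,.30),s['ee_rot'][2]))"
```

```text
t: 21.65
eef_pos: [0.5496, -0.1355, 0.1218]
ee_rot: [3.141, 0.0, -0.932]
force: [-0.3, -0.4, -0.5]
width: 0.0872
t: 22.25
eef_pos: [0.5519, -0.1359, 0.2781]
ee_rot: [-3.134, -0.006, -0.932]
force: [0.9, 0.7, -0.5]
width: 0.0876
[ 0.90963229  0.73922704 -0.52879994] [-0.04486972  0.08056629 -0.01189354] [ 0.55193172 -0.13591468  0.2780805 ] [-3.1344788  -0.00608537 -0.93154216]
(array([ 0.1373,  0.7322, -0.0774]), array([-0.0068, -0.0058,  0.    ]))
```

```bash
python3 -m inch '0 0.02 0.1 -0.08 0 0 0; 0 0.137 0.73 -0.08 0 0 0; 0 0.137 0.73 -0.08 0 0 0; 0 0.137 0.73 -0.08 0 0 0; 0 0.137 0.73 -0.08 0 0 0; 0 0.137 0.73 -0.08 0 0 0; 0 0.137 0.73 -0.08 0 0 0; 0 0.137 0.73 -0.08 0 0 0'
python3 - <<'E'
from h import *
for n in('scene','top'):
    f=arm.grab_frame(n); save('z_'+n,f)
    if n=='scene':
        cv2.imwrite('pics/zc.png',cv2.resize(f['img'][155:265,205:335],None,fx=5,fy=5,interpolation=2)[:,:,::-1])
    hsv=cv2.cvtColor(f['img'],cv2.COLOR_RGB2HSV);P=pts(f);m=(hsv[...,2]<60)&(P[...,2]>.125)&(P[...,2]<.155)
    nn,l,s,c=cv2.connectedComponentsWithStats(m.astype(np.uint8))
    for i in range(1,nn):
        if s[i,4]>150: 
            cs,_=cv2.findContours((l==i).astype(np.uint8),0,1); e=cv2.fitEllipse(cs[0]); p=P[l==i]; p=p[p[:,2]>.135]
            print(n,s[i],np.round(e[0],1),'pos',ray(f,*e[0],.13).round(4),'topz',np.median(p[:,2]).round(4), 'plane', np.linalg.lstsq(np.c_[p[:,:2],np.ones(len(p))],p[:,2],rcond=None)[0].round(3))
E
```

```text
t: 23.05
eef_pos: [0.3986, -0.2988, 0.2959]
ee_rot: [-3.141, 0.0, -0.932]
force: [-0.2, -0.3, -0.0]
width: 0.0876
scene [300   0 113  22 645] [350.1   8.3] pos [-0.5715  0.7028  0.13  ] topz 0.1445 plane [ 0.002 -0.002  0.147]
scene [229  96  42  13 285] [249.7 102.3] pos [ 0.0331 -0.0095  0.13  ] topz 0.1443 plane [ 0.029 -0.009  0.143]
scene [297 186  23  20 368] [307.8 195.4] pos [ 0.5616 -0.0314  0.13  ] topz 0.1413 plane [-0.036 -0.004  0.161]
scene [258 194  24  21 383] [269.7 204. ] pos [ 0.5487 -0.1354  0.13  ] topz 0.1413 plane [-0.032  0.006  0.16 ]
scene [217 202  26  22 433] [229.7 212.3] pos [ 0.5334 -0.2403  0.13  ] topz 0.1414 plane [-0.026  0.003  0.156]
top [320 180  26  27 546] [332.2 193.2] pos [ 0.5613 -0.0324  0.13  ] topz 0.1419 plane [-0.004 -0.004  0.144]
```

View pics/zc.png

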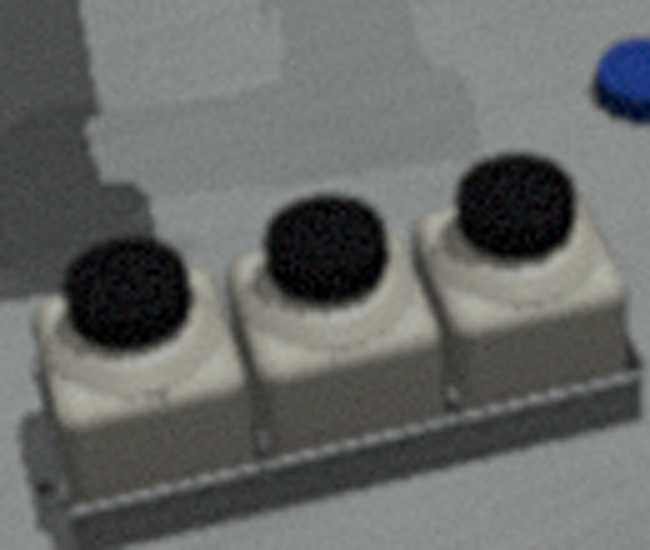

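View pics/z_top.png

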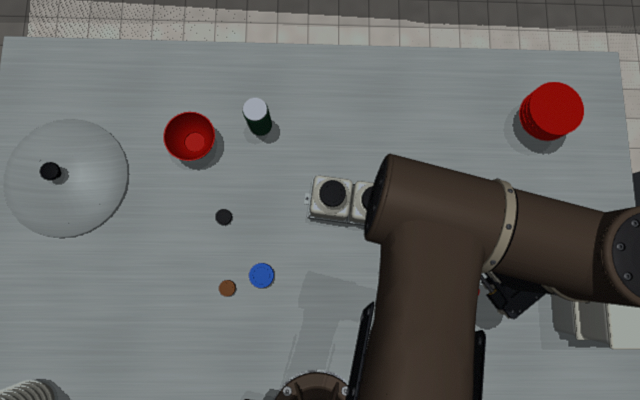

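The middle lid, at crop pixel (326,250), sits level at the same height as its two neighbours (top at 0.141) and midway between them. The bowl and can are where they were. Handing in.

Run:
```python
from h import *
f=arm.grab_frame('scene'); a=f['img'].astype(int)
import pickle
b=pickle.load(open('f0.pkl','rb'))['scene']['img'].astype(int)
d=np.abs(a-b).sum(2)
for n,(x0,y0,x1,y1) in dict(bowl=(428,195,482,236),can=(396,218,428,268),soy=(163,160,192,220)).items(): print(n,d[y0:y1,x0:x1].mean())
print(arm.get_state()['t']); arm.job_done()
```

```text
bowl 13.233514001806684
can 13.59375
soy 55.679310344827584
23.2
the job is handed in; nothing more can be done
```

The middle jar, which was the open one, is now closed with the larger black lid, and the job was handed in at 23.2 s.

- **Fitting:** the lid first rode on the threads. I turned it back about 57°, where the contact force fell to zero, and lowered it into the notches. I then screwed it clockwise about 85°, until the turning resistance rose to about 1.3 N m and levelled off. The highest vertical force I read while fitting was about 18 N. I then opened the gripper and lifted clear.
- **Final position:** the scene camera shows the lid level. Its top is at 0.141 m, the same as both neighbours, and it sits about 1 mm from midway between them. The top view of it was partly hidden by the arm.
- **Bystanders:** the bowl and can look unchanged in the before-and-after pictures. The bottle's patch of the picture differed more (56 against about 13). That is most likely the arm's shadow, because the gripper passed well above the bottle and the wrist force stayed near zero. I did not re-measure the bottle's position.

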